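# Draw the mixing wand from its charging cradle and hold it over the beaker

### The job

Throw the toggle on the charging supply box right over to its other side, off, and only then draw the mixing wand (the round-handled one, not the flat meter) out of its sloping cradle. Turn it upright, shaft pointing down, and finish while still holding it steady in the gripper over the middle of the beaker, with its tip raised clear above the rim and touching nothing. Leave everything else standing where it is.

Things in the scene. Friction and masses are not known exactly. Their poses are not given: they have to be found in the camera images.
- supply (a joint): the toggle's angle in rad: 0 = on (leaning to the box's -x side, 0.5 rad off vertical), 1.0 = off (leaning 0.5 rad to the box's +x side). Once past the middle (0.5) its own weight drops it over to the far end; short of it, it falls back. About 1 N at mid-height moves it.
- supply_box: grey fixed supply box with the black-gripped toggle on top: 100 (x) x 80 (y) x 40 mm high. Origin at the centre of its underside, z up. The toggle's hinge lies along the box's y axis, on the box's centre line 40 mm above the bench; the toggle is 70 mm long, 12 mm thick, its upper grip 18 mm. It is thrown off by pushing it towards the box's +x.
- toggle_tip (a point): the end of the toggle, 70 mm from its hinge; moves with it (101 mm above the bench at either end of the swing)
- wand_mid (a point): the mixing wand's grip point, the centre of its plain white cylindrical handle (32 mm diameter, 90 mm long). z points along the wand away from its tip: the tip lies 140 mm from here along -z, the handle's end 45 mm along +z. The wand starts fully seated in its cradle with the whole handle sticking out, leaning about 0.6 rad from vertical towards the cradle's -x (roughly towards the robot).
- wand_tip (a point): the middle of the end face of the mixing wand's head (lowest point of the wand); z points along the wand to the handle
- wand_cradle: the wand's fixed white cradle, a base 140 (x) x 90 (y) x 14 mm carrying a grey square socket tube (34 mm outside, 20 mm inside, 100 mm long) that slopes 0.6 rad from vertical, its mouth towards the cradle's -x. Origin at the centre of the base's underside, z up. The wand comes out straight along its own axis after 95 mm.
- wand_cradle_mouth (a point): centre of the socket's mouth, 20 mm to the cradle's -x and 105 mm above the bench
- meter_mid (a point): not to be moved: a flat wide white meter (body 26 x 54 x 70 mm, this point its centre) on a 13 mm square stem, in a second cradle like the first; it leans 0.6 rad the same way as its own cradle. Its upper end is about 175 mm above the bench.
- beaker: open glass beaker standing on the bench: 90 mm wide at the rim, 80 mm high. Origin at the centre of its underside.
- meter: the same flat meter, not to be moved; origin at the end of its stem
- meter_cradle: the meter's fixed cradle, same size as the wand's; origin at the centre of its base's underside
- brown_jar: bystander: brown jar, 52 mm wide, 60 mm high, origin under its centre
- brown_jar2: bystander: another such jar, at the back
- petri: bystander: clear dish, 90 mm wide, 15 mm high, origin under its centre
- wash_bottle: bystander: white bottle, 64 mm wide, 150 mm high, at the back, origin under its centre
- tray: bystander: metal tray, 130 x 90 x 30 mm, at the back, origin under its centre
- tip_box: bystander: closed box, 90 x 120 x 50 mm, origin under its centre
- wand: the mixing wand, 185 mm long, about 0.2 kg: white round handle, then a 95 mm steel shaft of 12 mm diameter ending in an 18 mm diameter head. Origin at the tip (the head's end), z along it to the handle. Seated, the handle's shoulder rests on the socket's mouth.
Things that resemble listed ones, but are neither listed nor needed, are in the scene too. What is shaped like the supply_box but brown or green is not meant.

How it is judged:
By the outcome, as a careful person would: the job done as asked, in the order asked, and still so for the second after the job is handed in, while the arm keeps its last pose, push and grip.
It also fails if it takes over 64 s, if anything falls off the work surface, if the arm or the gripper's body presses on something with over 40 N, if the wrist force passes 120 N, or if a joint passes its speed limit or range.

### The arm

A 7-joint arm with a two-finger parallel gripper is mounted at the origin on the work surface. World frame = base frame: x ahead of the robot, y to its left, z up, the work surface at z = 0. Lengths are in m, angles in rad, forces in N, time in s.
With the tool pointing down it reaches from about 0.35 to 0.9 m from the base axis. Payload 19.9 kg.
Tool frame: the origin (TCP) lies between the finger pads; the fingertips stand 25 mm ahead of it and the grasp point (between the pads) lies 6 mm ahead of it; z points along the fingers, y is the line along which they close (so a half turn about z gives the same grasp; the last joint's range is limited). The gripper opens to 85 mm and grips with 20 to 120 N. Pads are 22 mm wide; open, the fingers measure 114 mm over their backs; the gripper's body (76 mm by 85 mm) begins 54 mm behind the grasp point. The pads swing forward as they close: fully open they stand 13 mm farther back than shut.
Start: joints at [-1.373, 0.417, -0.01, 1.614, 0.005, 1.111, -0.053], TCP at [0.148, 0.607, 0.256] pointing down, gripper open.
Joint ranges: [-2.81, 2.81], [-0.39, 2.02], [-1.27, 1.25], [0.06, 2.57], [-1.19, 4.33], [0.19, 2], [-2.82, 2.82]. Speed limits (rad/s): [1.89, 1.89, 2.39, 2.39, 3.01, 3.01, 3.01].

### API

Orientations are given as a 3x3 rotation matrix whose columns are the frame's x, y, z axes.
In Python, from rig import r gives the robot as it stands. Calls block until the motion is done:
- r.reach(position, orientation): joint-space move of the TCP to a pose.
- r.move_l(position, rotation=None, v=0.15, force_limit=None): straight line of the TCP; rotation=None keeps the orientation; v is the mean speed in m/s. With force_limit (N) it stops when the force on the tool has changed by that much, and returns True; else False.
- r.set_joints(angles): joint-space move.
- r.grip(opening): opening from 0.0 (shut) to 1.0 (fully open); the grip force is fixed at half the most; returns when the fingers have stopped.
- r.pause(seconds).
- r.inverse_kinematics(position, orientation): joint angles nearest the present ones, or None.
- r.observe(): the state.
- r.camera(name): name is "side" or "top" or "wrist"; returns (picture, depth): 420x560x3 uint8, blue, green, red; 420x560 float32, m along the optical axis (not along the pixel's ray), 0 where there is no reading.
- r.camera_info(name): a dict with "fx", "fy", "cx", "cy" (pixels), "world_from_camera" (4x4, takes a point from camera to world coordinates). Camera axes: x right, y down, z forward; pixel columns grow to the right and rows downward; lengths in m; the calibration is good to about 2 mm. A picture is of the moment at which its call begins: read the wrist's pose just before it. camera_info takes no time and is no camera call; for the wrist camera it gives the pose at the moment of the call.
A pose or a line that the arm cannot do raises r.Unreachable and nothing moves.
- r.close_job(): hands the job in; it is judged then, once.
The state is a dict: "time": time; "joints": joint angles; "qd": joint speeds; "effort": joint torques, N m; "ee_pos": TCP position; "eef_rot": TCP orientation; "ft_force": force on the tool from outside, world axes, zero at the start; "ft_torque": the same for the moment, N m; "gripper_width": opening from 0.0 (shut) to 1.0 (fully open); "gripper_force": force on a finger pad.
Only numpy, scipy, OpenCV 4.12 (cv2) and the standard library are available. Lean on these libraries where they do the work, as an engineer would, in place of code of your own. Each camera call takes 0.05 s, during which the arm holds its last target. There are 200 camera calls.

## Working session

There is one attempt and no reset: what is moved stays moved. The work goes in short steps, each a Python script; the robot and the scene stay as the last script left them, time stands still between calls to the robot, and variables do not carry over. Pictures are saved under pics/ and viewed, at most 10 in all, crops included, and the job is handed in when it is done.

```bash
mkdir -p pics; ls; cat > h.py <<'E'
import numpy as np, cv2
from rig import r
def cloud(n):
    p,d=r.camera(n); i=r.camera_info(n)
    v,u=np.mgrid[0:420,0:560]
    c=np.stack([(u-i['cx'])/i['fx']*d,(v-i['cy'])/i['fy']*d,d,np.ones_like(d)],-1)
    w=(c@np.array(i['world_from_camera']).T)[...,:3]; w[d==0]=np.nan
    return p,w
E
python3 - <<'E'
from h import *
for n in('top','side'):
    p,w=cloud(n); cv2.imwrite(f'pics/{n}0.png',p); np.savez(f'{n}0.npz',p=p,w=w); i=r.camera_info(n); print(n,i)
E
```

```text
pics
top {'fx': 500.51507745700064, 'fy': 500.51507745700064, 'cx': 280.90294580110043, 'cy': 214.4786347596224, 'world_from_camera': array([[ 6.34061591e-03, -9.96533279e-01,  8.29531263e-02,
         4.19804883e-01],
       [-9.99978466e-01, -6.17835404e-03,  2.21262269e-03,
        -1.01209019e-01],
       [-1.69243836e-03, -8.29653693e-02, -9.96550994e-01,
         1.82166589e+00],
       [ 0.00000000e+00,  0.00000000e+00,  0.00000000e+00,
         1.00000000e+00]])}
side {'fx': 497.6424533649785, 'fy': 497.6424533649785, 'cx': 279.1457934784193, 'cy': 213.94818852912786, 'world_from_camera': array([[ 0.99060374, -0.07750287,  0.11268333,  0.40069013],
       [-0.13647137, -0.61398473,  0.77743058, -1.11441674],
       [ 0.00893274, -0.78550369, -0.6187925 ,  0.91962999],
       [ 0.        ,  0.        ,  0.        ,  1.        ]])}
```

View pics/top0.png

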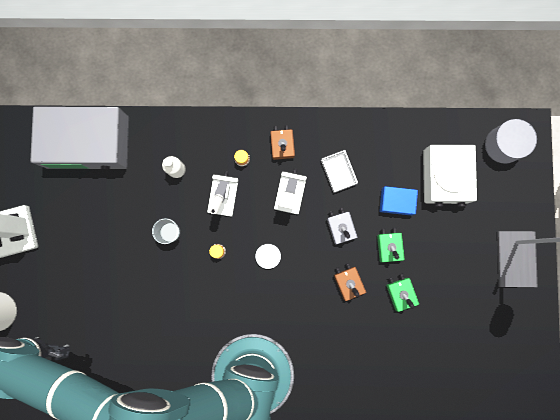

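View pics/side0.png

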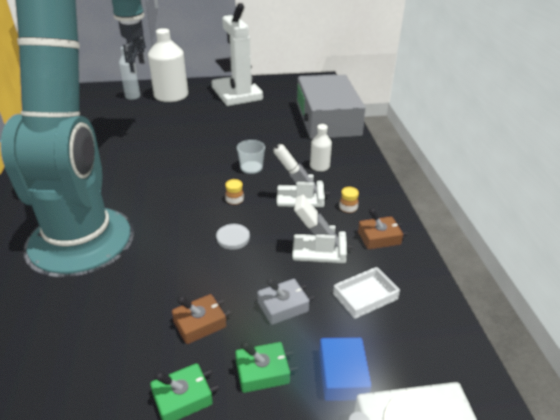

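Candidates in the top view:
- **Supply box:** the grey one at (342,228). The brown ones at (283,144) and (350,284) and the green ones at (391,247) and (403,294) are not meant.
- **Wand:** the narrow handle at (223,195). The wide flat one at (290,190) is the meter.
- **Beaker:** (166,231).

Next I'll check the choices in a close crop and measure from the clouds.

```bash
cat > m.py <<'E'
from h import *
d=np.load('top0.npz');p,w=d['p'],d['w']; s=np.load('side0.npz');ps,ws=s['p'],s['w']
a=cv2.resize(p[160:260,145:365],None,fx=3.6,fy=3.6,interpolation=cv2.INTER_CUBIC)
b=cv2.resize(ps[140:330,220:350],None,fx=1.2,fy=1.2)
c=cv2.resize(ps[135:270,240:360],(267,230+10)); b=cv2.resize(ps[270:325,250:315],(284,240))
o=np.zeros((600,792,3),np.uint8); o[:360]=a; o[360:,:267]=c; o[360:,300:584]=b; cv2.imwrite('pics/crop.png',o)
def box(name,u0,u1,v0,v1,zl,zh):
    q=w[v0:v1,u0:u1].reshape(-1,3); q=q[(q[:,2]>zl)&(q[:,2]<zh)]
    rc=cv2.minAreaRect((q[:,:2]*1000).astype(np.float32)); print(name,len(q),rc,np.median(q[:,2]))
box('supply',322,365,205,250,.033,.045)
box('wcr',200,242,168,222,.008,.022)
box('mcr',268,312,165,220,.008,.022)
box('beaker',148,184,215,248,.07,.09)
box('bottle',158,190,150,185,.05,.2)
for n,u0,u1,v0,v1,W in(('wandT',200,242,168,222,w),('metT',268,312,165,220,w),('wandS',270,328,140,208,ws),('toggT',322,365,205,250,w)):
    q=W[v0:v1,u0:u1].reshape(-1,3); q=q[(q[:,2]>(.06 if 'tog' in n else .115))&(q[:,2]<.26)]
    c=q.mean(0); U,S,V=np.linalg.svd(q-c); print(n,len(q),c.round(4),(V[0]*np.sign(V[0][2])).round(3),S.round(3),q.min(0).round(3),q.max(0).round(3))
E
python3 m.py
```

```text
supply 449 ((523.3251342773438, -314.460693359375), (99.47919464111328, 80.39521789550781), 17.945585250854492) 0.03875530785363579
wcr 409 ((644.6305541992188, 126.64065551757812), (196.2481689453125, 141.4999237060547), 3.5460691452026367) 0.013444261212311126
mcr 373 ((655.6041870117188, -127.70162200927734), (187.21975708007812, 157.41217041015625), 0.05223175138235092) 0.012737459634032389
beaker 98 ((504.8612976074219, 308.5613708496094), (84.3548355102539, 89.99964904785156), 0.24710585176944733) 0.07760616523696151
bottle 304 ((734.2373657226562, 287.3377685546875), (60.23828887939453, 59.38186264038086), 46.05668640136719) 0.10417860402588641
wandT 175 [0.5931 0.1227 0.1574] [-0.656  0.116  0.746] [0.387 0.114 0.08 ] [0.56  0.105 0.115] [0.635 0.142 0.188]
metT 236 [ 0.6073 -0.1181  0.1501] [-0.722  0.119  0.682] [0.33  0.233 0.096] [ 0.58  -0.149  0.116] [ 0.646 -0.091  0.176]
wandS 473 [0.5996 0.0295 0.1546] [ 0.036 -0.999  0.036] [2.425 0.486 0.179] [ 0.565 -0.147  0.115] [0.642 0.137 0.188]
toggT 48 [ 0.4984 -0.3214  0.0957] [-0.53  -0.19   0.826] [0.109 0.033 0.032] [ 0.483 -0.332  0.063] [ 0.516 -0.312  0.116]
```

View pics/crop.png

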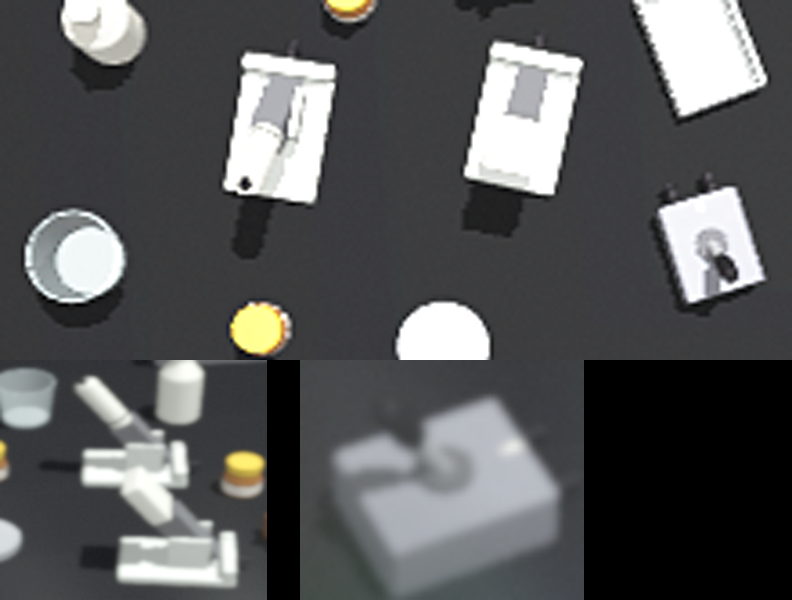

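The crop confirms it. The left cradle holds the round handle, with a black dot on its end at crop (245,183), and the right one holds the flat meter. The grey box's toggle leans to its -x side, which is down in the picture. Next I'll throw the toggle and fit the cradle rectangle more cleanly.

```bash
cat > s1.py <<'E'
from h import *
d=np.load('top0.npz');p,w=d['p'],d['w']
for n,u0,u1,v0,v1 in(('w',200,242,168,222),('m',268,312,165,220)):
    q=w[v0:v1,u0:u1]; m=((p[v0:v1,u0:u1].min(-1)>110)&(q[...,2]>.007)).astype(np.uint8)
    k,l,st,_=cv2.connectedComponentsWithStats(m); j=1+st[1:,4].argmax()
    m=(l==j)&(q[...,2]<.022)&(q[...,2]>.007)
    print(n,cv2.minAreaRect((q[m][:,:2]*1000).astype(np.float32)))
a=np.radians(17.9); ex=np.array([np.cos(a),np.sin(a),0]); ey=np.array([-ex[1],ex[0],0]); c=np.array([.5233,-.3145,0])
Z=np.array([0,0,-1.])
R=np.column_stack([np.cross(ey,Z),ey,Z])
R2=R@np.diag([-1,-1,1])
P=lambda x,z:c+x*ex+[0,0,z]
r.grip(0.0)
o=r.observe(); r.move_l(o['ee_pos']+np.array([0,0,.08]),v=.2)
js=[r.inverse_kinematics(P(-.08,.2),Q) for Q in(R,R2)]; print(js)
Q=R if js[1] is None or (js[0] is not None and abs(js[0][6])<abs(js[1][6])) else R2
r.reach(P(-.08,.2),Q); r.move_l(P(-.08,.093),v=.15)
print('at',r.observe()['ee_pos'],r.observe()['ft_force'])
hit=r.move_l(P(-.008,.093),v=.06,force_limit=15); print(hit,r.observe()['ft_force'],r.observe()['ee_pos'])
r.pause(.4); r.move_l(P(-.08,.093),v=.15); r.move_l(P(-.08,.25),v=.2)
p,w=cloud('side'); cv2.imwrite('pics/after.png',cv2.resize(p[240:350,200:340],None,fx=4,fy=4))
p,w=cloud('top'); q=w[205:250,322:365].reshape(-1,3); q=q[(q[:,2]>.06)&(q[:,2]<.13)]
print('toggle box-x',((q-c)@ex).round(3).min(),((q-c)@ex).max(),len(q),r.observe()['time'])
E
python3 s1.py
```

```text
w ((640.4075927734375, 116.53292083740234), (93.75437927246094, 143.044677734375), 81.58697509765625)
m ((651.0845336914062, -128.31297302246094), (91.1005859375, 141.5820770263672), 78.00419616699219)
[array([ 0.89218272,  0.3895057 , -0.37058371,  1.81984528,  0.16831844,
        0.9630081 ,  2.33360596]), array([-0.1988895 ,  0.60207174,  1.08478613,  1.85474192, -0.60963323,
        1.06462015, -0.13000479])]
at [ 0.44740155 -0.33947718  0.09373185] [ 1.01792268 -0.21235831  0.93629879]
False [-0.702004    0.13494675 -0.23640493] [ 0.51534879 -0.31713993  0.09304996]
toggle box-x 0.01 0.041262509722396826 46 9.1917
```

The toggle is off: it now lies at +10 to +41 mm on the box's +x side. Next is the pre-grasp along the wand's axis, with a wrist check.

```bash
cat > s2.py <<'E'
from h import *
psi=np.radians(-8.4); ex=np.array([np.cos(psi),np.sin(psi),0]); ey=np.array([-ex[1],ex[0],0])
c=np.array([.6404,.1165,0]); a=-np.sin(.6)*ex+[0,0,np.cos(.6)]
mid=c-.02*ex+[0,0,.105]+.045*a
def rot(z): 
    R=np.column_stack([np.cross(ey,z),ey,z]); return R,R@np.diag([-1,-1,1])
T=lambda s:mid+(s+.006)*a   # TCP with grasp point s beyond mid along the wand
E
python3 - <<'E'
from s2 import *
o=r.observe(); print(mid,o['joints'].round(2) if hasattr(o['joints'],'round') else o['joints'])
r.grip(1.0)
for i,Q in enumerate(rot(-a)):
    for s in(.15,.01,.12): print(i,s,r.inverse_kinematics(T(s),Q))
for i,Q in enumerate(rot(np.array([0,0,-1.]))): print(i,r.inverse_kinematics([.505,.3085,.30],Q))
E
```

```text
[0.59547822 0.12313347 0.1421401 ] [-0.24  0.55  1.14  1.81 -0.54  1.15 -0.18]
0 0.15 [-1.71333159 -0.01117187  1.2258445   2.23063458  0.74286259  0.53213813
  0.36120776]
0 0.01 [-0.71303828  0.35770667  0.3638463   2.16069806  0.96404581  0.21352887
  0.11404968]
0 0.12 [-1.60825848  0.20017955  1.24911404  2.22744881  0.34420396  0.35058706
  0.71444161]
1 0.15 [-1.38225147e+00  1.68489956e-03  8.90380921e-01  2.22634120e+00
  7.26726894e-01  5.29200183e-01 -2.77562459e+00]
1 0.01 [-1.2531902   0.5885866   1.06684294  2.17371503 -1.12078396  0.22688144
 -1.07520647]
1 0.12 [-1.52275057  0.15779183  1.13593876  2.22648739  0.4816557   0.37311694
 -2.55490386]
0 [-1.20184614  0.40608472  0.7955415   1.66935883 -0.30795695  1.19659514
  1.09124184]
1 [-1.37504766  0.51602876  1.08539006  1.67391327 -0.47845998  1.24662186
 -1.90309467]
```

```bash
python3 - <<'E'
from s2 import *
r.set_joints([-.2,.2,0,1.614,0,1.3,-.05]); print(r.observe()['ee_pos'])
for t in(.6,.45,.35,.25):
    z=np.sin(t)*ex-[0,0,np.cos(t)]
    for i,Q in enumerate(rot(z)):
        for s in(.15,.005):
            g=mid+s*a; j=r.inverse_kinematics(g-.006*z,Q); print(t,i,s,None if j is None else j.round(2))
E
```

```text
[0.55837573 0.08062543 0.384346  ]
0.6 0 0.15 [-0.35  0.03 -0.15  2.2   0.74  0.54  0.34]
0.6 0 0.005 [-0.55  0.35  0.18  2.15  1.13  0.26 -0.02]
0.6 1 0.15 [-0.22  0.03 -0.29  2.2   0.75  0.54 -2.8 ]
0.6 1 0.005 [-1.21  0.57  1.    2.17 -1.05  0.19 -1.13]
0.45 0 0.15 [-0.3   0.06 -0.16  2.11  0.44  0.64  0.66]
0.45 0 0.005 [-0.34  0.36 -0.03  2.06  0.62  0.39  0.53]
0.45 1 0.15 [-0.42  0.06 -0.04  2.11  0.43  0.64 -2.47]
0.45 1 0.005 [-0.68  0.38  0.39  2.07  0.21  0.32 -2.25]
0.35 0 0.15 [-0.26  0.09 -0.16  2.05  0.3   0.73  0.8 ]
0.35 0 0.005 [-0.25  0.38 -0.1   1.99  0.42  0.49  0.74]
0.35 1 0.15 [-0.46  0.08  0.04  2.05  0.27  0.72 -2.31]
0.35 1 0.005 [-0.59  0.39  0.31  2.    0.09  0.45 -2.11]
0.25 0 0.15 [-0.23  0.13 -0.17  1.98  0.2   0.83  0.91]
0.25 0 0.005 [-0.2   0.41 -0.13  1.92  0.29  0.61  0.89]
0.25 1 0.15 [-0.47  0.12  0.09  1.99  0.16  0.82 -2.19]
0.25 1 0.005 [-0.52  0.41  0.26  1.93  0.    0.58 -2.01]
```

```bash
cat >> s2.py <<'E'
tl=.35; z=np.sin(tl)*ex-[0,0,np.cos(tl)]; Q=rot(z)[0]
G=lambda s:mid+s*a-.006*z
E
python3 - <<'E'
from s2 import *
r.reach(G(.14),Q); r.pause(.3)
p,w=cloud('wrist'); cv2.imwrite('pics/w1.png',p); np.savez('w1.npz',p=p,w=w)
p,wt=cloud('top')
m=(w[...,2]>.12)&(w[...,2]<.22)&(np.linalg.norm(w[...,:2]-mid[:2],axis=-1)<.07)&(np.nan_to_num(w[...,1])>.07)
q=w[m]; rel=q-mid
t=rel@a; print(len(q),'along max',np.percentile(t,[1,50,99]).round(4))
for lo,hi in((-.03,0),(0,.02),(.02,.042),(.042,.05)):
    k=(t>lo)&(t<hi); l=rel[k]@ey; print(lo,k.sum(),'lat',np.percentile(l,[2,98]).round(4),'perp',np.percentile(rel[k]@np.cross(ey,-a),[2,98]).round(4))
print(r.observe()['ee_pos'],G(.14),r.observe()['time'])
E
```

```text
1895 along max [-0.007   0.0436  0.0472]
-0.03 37 lat [-0.0113  0.0118] perp [0.0092 0.0147]
0 48 lat [-0.0111  0.0117] perp [0.0093 0.0146]
0.02 533 lat [-0.0145  0.0158] perp [-0.016   0.0144]
0.042 1277 lat [-0.0114  0.0122] perp [-0.0125  0.0108]
[0.51546098 0.13485577 0.26343436] [0.51524098 0.13498188 0.26332333] 12.9
```

View pics/w1.png

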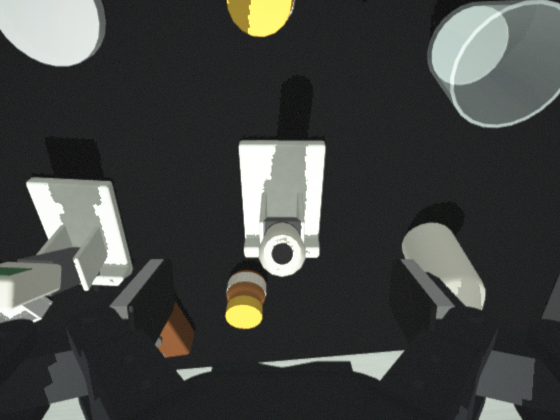

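The wrist view shows the round handle end at (284,253), in line with the model to about 1 mm both sideways and along. The fingers straddle it cleanly. Now I'll grasp and draw it out.

```bash
python3 - <<'E'
from s2 import *
print(r.move_l(G(.008),v=.08,force_limit=15)); f0=r.observe()
r.grip(0.0); o=r.observe(); print(o['gripper_width'],o['gripper_force'],o['ft_force'],o['ee_pos']-G(.008))
print(r.move_l(G(.128),v=.06,force_limit=30)); o=r.observe(); print(o['gripper_width'],o['gripper_force'],o['ft_force'])
r.move_l(o['ee_pos']+np.array([-.02,.03,.08]),v=.12)
t2=tl-.6; z2=np.sin(t2)*ex-[0,0,np.cos(t2)]; 
b=np.array([.5049,.3086,.0])
for i,k in enumerate(rot(z2)): print(i,r.inverse_kinematics(b+[0,0,.30]-.006*z2,k))
p,w=cloud('side'); cv2.imwrite('pics/pull.png',p)
print(r.observe()['time'])
E
```

```text
False
0.35994102546332385 58.66529703140259 [-4.64621848 -0.66346154  6.90187343] [-7.57964215e-05 -6.95695029e-05  2.84473504e-04]
False
0.35931407093711115 59.47645157575607 [-0.28251893  0.00544043 -3.20905903]
0 [-0.37840865  0.4355105  -0.20378843  1.49839696 -0.07915804  1.40542449
  0.87291279]
1 [-0.5068363   0.42771112 -0.02562572  1.50347279 -0.14709262  1.40845633
 -2.21034835]
18.3333
```

View pics/pull.png

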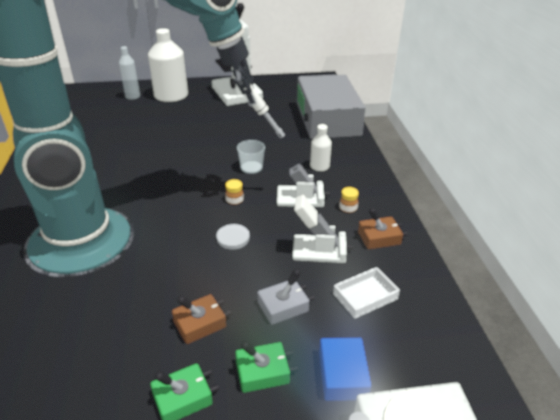

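The wand is out and held at (268,118), and the toggle still leans off at (292,280). Now I'll turn it upright over the beaker and measure it.

```bash
cat > s3.py <<'E'
from s2 import *
t2=tl-.6; z2=np.sin(t2)*ex-[0,0,np.cos(t2)]; b=np.array([.5049,.3086,.0]); Q2=rot(z2)[0]
def look(tag):
    p,w=cloud('side'); np.savez(tag+'.npz',p=p,w=w)
    cv2.imwrite(f'pics/{tag}.png',cv2.resize(p[60:200,170:330],None,fx=4,fy=4))
    m=(np.linalg.norm(w[...,:2]-b[:2],axis=-1)<.045)&(w[...,2]>.10)&(w[...,2]<.262)
    q=w[m]; print('tip z',q[:,2].min(),len(q))
    for lo in np.arange(.1,.27,.015):
        k=q[(q[:,2]>=lo)&(q[:,2]<lo+.015)]
        if len(k)>3: print(lo.round(3),len(k),np.median(k[:,:2],axis=0).round(4),np.ptp(k[:,0]).round(3))
E
python3 - <<'E'
from s3 import *
r.reach(b+[0,0,.30]-.006*z2,Q2); r.pause(.5)
look('up1'); o=r.observe(); print(o['ee_pos'],o['eef_rot'].round(3),o['time'])
p,w=cloud('top'); q=w[212:252,145:188].reshape(-1,3); q=q[(q[:,2]>.07)&(q[:,2]<.09)]; print('beaker',len(q),q.min(0),q.max(0))
E
```

```text
tip z 0.15129879375552757 159
0.145 16 [0.5071 0.3011] 0.016
0.16 24 [0.5074 0.3008] 0.016
0.175 17 [0.5064 0.3031] 0.013
0.19 15 [0.5073 0.304 ] 0.01
0.205 16 [0.5074 0.3031] 0.009
0.22 16 [0.5052 0.3042] 0.009
0.235 16 [0.5078 0.3001] 0.028
0.25 39 [0.5073 0.2953] 0.028
[0.50632317 0.30826681 0.30597745] [[-0.959  0.146 -0.244]
 [ 0.142  0.989  0.036]
 [ 0.247  0.    -0.969]] 19.5667
beaker 33 [0.47323218 0.2639202  0.07080576] [0.54701733 0.31553085 0.08656315]
```

View pics/up1.png

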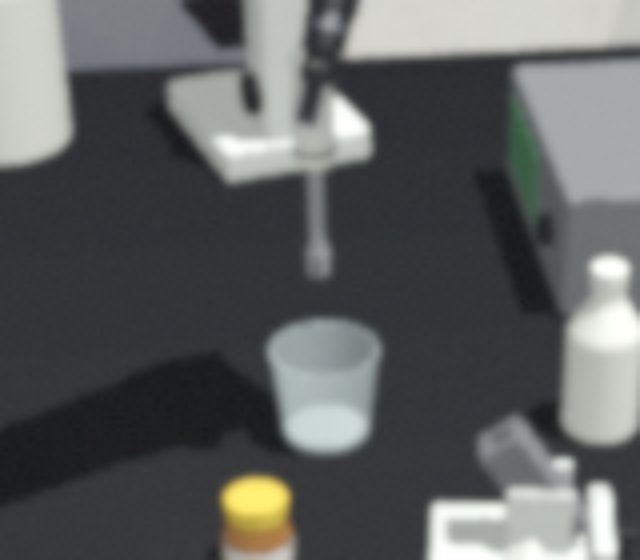

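The wand hangs upright: its axis is at about (0.507, 0.310) all along its length. The tip, at crop (318,275), is over the beaker's rim, which is centred at about (324,349). I'll lower it a little, check it is still steady, and hand in.

```bash
python3 - <<'E'
from s3 import *
o=r.observe(); r.move_l(np.array(o['ee_pos'])+[-.001,-.001,-.026],v=.04); r.pause(1.0)
look('up2'); o=r.observe(); print(o['gripper_width'],o['gripper_force'],o['ft_force'],o['time'])
p,w=cloud('top'); c=np.array([.5233,-.3145,0]); q=w[205:250,322:365].reshape(-1,3); q=q[(q[:,2]>.06)&(q[:,2]<.13)]; print('toggle',((q-c)@[.952,.307,0]).mean())
print(r.close_job())
E
```

```text
tip z 0.12430468786453186 226
0.115 7 [0.5045 0.3017] 0.013
0.13 25 [0.5055 0.3005] 0.016
0.145 21 [0.5081 0.3031] 0.016
0.16 13 [0.506  0.3022] 0.007
0.175 15 [0.5064 0.3021] 0.009
0.19 18 [0.5064 0.3019] 0.01
0.205 13 [0.5069 0.3016] 0.019
0.22 42 [0.5041 0.2946] 0.028
0.235 41 [0.5075 0.2926] 0.028
0.25 31 [0.508 0.292] 0.029
0.3551071043690104 59.53027367591858 [ 0.28979576  0.51736139 -2.21998799] 21.4667
toggle 0.02440744514181133
the job is handed in; nothing more can be done
None
```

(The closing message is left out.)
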